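# Shift the feed gearbox into third

### The job

Put the green feed gearbox into third gear: push its red-handled lever along the H-shaped gate, out of the left-hand leg, across the middle and then away from you until it is fully home in the far right slot, the one marked with three dots. Only push the lever gently with a fingertip or the outside of the fingers: do not pinch it, and do not let it slip into the near right slot (four dots). Leave the other things on the bench where they are.

Things in the scene. Friction and masses are not known exactly. Their poses are not given: they have to be found in the camera images.
- gearbox: Green cast gearbox, 150 x 140 mm, 120 mm high, bolted to the bench by a 170 x 166 mm flange; its top is a bare aluminium gate plate. Origin: centre of its underside, on the bench top. x points away from the robot (turned by up to 0.35 rad), y to the left, z up. A belt pulley stands out of its far side (to x = 129 mm, under 100 mm high). Do not push on box or lever with more than 40 N.
- gate_mid (a point): Middle of the H-shaped gate, on top of the plate, 120 mm above the gearbox's origin; same axes. Two legs along x at y = +22 (left) and -22 mm (right), 20 mm wide, reaching to x = +-35 mm, joined by one crossway along y at x = 0, 20 mm wide, with rounded corners. Black dots beyond the slot ends: 1 far left, 2 near left, 3 far right, 4 near right.
- slot_3 (a point): Far end of the third slot (far right, three dots), on top of the gate plate: x = +35, y = -22 mm from gate_mid. The lever's 12 mm stem ends up beside it.
- lever_across (a joint): Sideways lean of the lever about the gearbox's x axis through its pivot, 15 mm above the gearbox's origin; rad. -0.212 = in the left leg (its stop), 0 = upright, +0.212 = in the right leg (its stop). It starts in the left leg. Moving it takes about 2 N at the handle.
- lever_fore (a joint): Lean of the lever away from the robot, about the y axis (tilts with lever_across) through the same pivot; rad. -0.24 = home in a near slot, 0 = in the crossway, +0.24 = home in a far slot (hard stops). Starts between -0.21 and 0.21. The lever can cross between the legs only within about 0.04 of zero. It stays where it is left; moving it takes about 2 N at the handle.
- handle_mid (a point): Middle of the lever's red square handle, 28 x 28 mm, 76 mm tall along the lever (38 mm above and below this point). It is 158 mm from the pivot along the lever, so 173 mm above the bench when upright; 15 mm of bare stem show between handle and gate plate. From leg to leg this point travels about 67 mm, from the crossway to a slot's end about 38 mm.
- cork_block: Bystander: brown cork sanding block, 62 x 106 x 34 mm, left of the gearbox; origin under its centre.
- nail_tin: Bystander: yellowish open tin of nails, 66 mm across, 69 mm high, right of the gearbox; origin under its centre.
- screwdriver: Bystander: screwdriver with an orange handle, 224 mm long, 29 mm high, lying across in front of the gearbox; origin under its middle.
- offcut_2: Bystander: pale wood offcut, 30 x 92 x 20 mm, behind the gearbox; origin under its centre.
- burl_block: Bystander: brown block of burl wood, 66 x 98 x 40 mm, far to the left; origin under its centre.

How it is judged:
By the outcome, as a careful person would: the job done as asked, in the order asked, and still so for the second after the job is handed in, with the robot touching nothing.
It also fails if it takes over 54 s, if anything falls off the work surface, if the arm or the gripper's body presses on something with over 40 N, if the wrist force passes 120 N, or if a joint passes its speed limit or range.

### The arm

A 7-joint arm with a two-finger parallel gripper is mounted at the origin on a cart in front of the work surface, level with it; the furniture and walls round the work are solid. World frame = base frame: x ahead of the robot, y to its left, z up, the work surface at z = 0. Lengths are in m, angles in degrees, forces in N, time in s.
With the tool pointing down it reaches from about 0.425 to 0.875 m from the base axis. Payload 4.7 kg.
Tool frame: the origin (TCP) lies on the centre line of the jaws, within the pads' length; the fingertips stand 19 mm ahead of it and the grasp point (between the pads) is the TCP; z points along the fingers, y is the line along which they close (so a half turn about z gives the same grasp; the last joint's range is limited). The gripper opens to 87 mm and grips with 3 to 60 N. Pads are 19 mm wide; open, the fingers measure 117 mm over their backs; the gripper's body (75 mm by 190 mm) begins 51 mm behind the grasp point.
Start: joints at [0.808, 18.392, -4.016, 83.108, 1.295, 78.541, -3.26], TCP at [0.65, -0, 0.242] pointing down, gripper open.
Joint ranges: [-163.93, 163.93], [-17.29, 119.83], [-79.2, 71.16], [3.27, 140.29], [-89.18, 269.18], [5.43, 117.66], [-154.24, 154.24]. Speed limits (degrees/s): [147.25, 147.25, 180, 180, 180, 180, 180].

### API

Orientations are given as [roll, pitch, yaw] about the fixed x, y, z axes, in that order (R = Rz(yaw) Ry(pitch) Rx(roll)).
In Python, from cell import env, imaging gives the robot as it stands.
- The arm moves only by the shell command python3 -m crank 'ROWS' [OPENING] [FORCE]. ROWS is JSON, a list of rows, each an object of numbers: "x", "y", "z": the shift along the tool's x, y, z in m; "turn": the turn about the tool's z in rad. In form: [{"x": .., "y": .., "z": .., "turn": ..}, ...]. A call has 1 to 12 rows; each row is the pose to reach, as a shift and turn from the pose commanded when the call began, along the tool's axes at that moment; what a row does not reach only later rows make up. A row lasts 1/8 s, in which the tool goes at most 62.5 mm and 10.7 degrees, less where a joint would pass 70% of its speed; a pose out of reach is approached as far as the arm can. A call with a gripper value outside its range is refused whole. OPENING is the finger opening in m, from 0 to 0.087, set as the call begins (- or left out, the last holds). The fingers move at their own pace and stop on an object; FORCE is the grip in N (left out, the last holds). Time passes only in rows, so rows that repeat a pose let the fingers close. It gives the time, the measured TCP pose, the force, the opening and the grip force at its end, in the units of the state.
- env.get_obs(): the state, without advancing time (a new reading comes with each control period).
- imaging.read_camera(name): name is "scene" or "side" or "wrist"; returns the picture (400x640x3 uint8, red, green, blue); there is no depth.
- imaging.get_calibration(name): a dict with "camera_matrix" (3x3 intrinsics, pixels), "position" and "attitude" of the camera in the world. Camera axes: x right, y up, looking along -z (the intrinsics and any distortion apply to the point x, -y, -z); pixel columns grow to the right and rows downward; lengths in m; the calibration is good to about 2 mm. A picture is of the moment at which its call begins: read the wrist's pose just before it. get_calibration takes no time and is no camera call; for the wrist camera it gives the pose at the moment of the call.
- env.sign_off(): hands the job in; it is judged then, once.
The state is a dict: "time_s": time; "qpos": joint angles; "joint_velocities": joint speeds; "effort": joint torques, N m; "tool_pos": TCP position; "tool_rot": TCP orientation; "force": force on the tool from outside, world axes, zero at the start; "wrist_torque": the same for the moment, N m; "grip_width": finger opening in m; "grasp_force": force on a finger pad.
Only numpy, scipy, OpenCV 4.12 (cv2) and the standard library are available. Lean on these libraries where they do the work, as an engineer would, in place of code of your own. Each camera call takes 0.05 s, during which the arm holds its last target. There are 200 camera calls.

## Working session

There is one attempt and no reset: what is moved stays moved. The work goes in short steps, Python scripts to look and compute and a shell command to move; the robot and the scene stay as the last step left them, time stands still between calls to the robot, and variables do not carry over. Pictures are saved under pics/ and viewed, at most 10 in all, crops included, and the job is handed in when it is done.

```bash
mkdir -p pics; ls
python3 - <<'E'
from cell import env, imaging
import cv2,numpy as np
o=env.get_obs(); print(o)
for n in ("scene","side"):
    im=imaging.read_camera(n); cv2.imwrite(f"pics/{n}0.png",im[...,::-1]); print(n,imaging.get_calibration(n))
print(imaging.get_calibration("wrist"))
E
```

```text
pics
{'time_s': 0.0, 'qpos': array([ 0.81036246, 18.44001916, -4.01637622, 83.17465016,  1.29451163,
       78.54102783, -3.26085087]), 'joint_velocities': array([ 0.04902197, -0.03606   ,  0.03200929, -0.006693  ,  0.00919279,
        0.04546369, -0.00431891]), 'effort': array([-2.58547143e-04, -4.91284704e+01, -4.03903294e-01, -3.12526345e+01,
       -6.40594075e-02,  4.37659642e-02,  1.61017233e-04]), 'tool_pos': array([ 6.49481698e-01, -6.54741078e-05,  2.40452927e-01]), 'tool_rot': array([-1.79889523e+02,  5.00703037e-03,  8.99992397e+01]), 'force': array([-0.87691261,  0.22473733, -0.14246879]), 'wrist_torque': array([ 0.04791084,  0.02282199, -0.01768606]), 'grasp_force': 0.0, 'grip_width': 0.08701243340687985}
scene {'camera_matrix': array([[471.58289053,   0.        , 323.54382348],
       [  0.        , 471.58289053, 197.45330687],
       [  0.        ,   0.        ,   1.        ]]), 'position': array([-0.01839035, -0.61449828,  0.57769816]), 'attitude': array([ 63.99265447,  -0.81050914, -39.13077954])}
side {'camera_matrix': array([[507.01739086,   0.        , 310.5831045 ],
       [  0.        , 507.01739086, 214.31009423],
       [  0.        ,   0.        ,   1.        ]]), 'position': array([0.30875975, 1.33609467, 0.6948085 ]), 'attitude': array([ 6.54537229e+01, -8.03016913e-02, -1.67185607e+02])}
{'camera_matrix': array([[327.26220576,   0.        , 320.73189638],
       [  0.        , 327.26220576, 195.65214731],
       [  0.        ,   0.        ,   1.        ]]), 'position': array([0.64768843, 0.07967205, 0.38341133]), 'attitude': array([-1.68698355e+01,  1.00458430e-01,  1.65097203e-02])}
```

View images.

View pics/scene0.png

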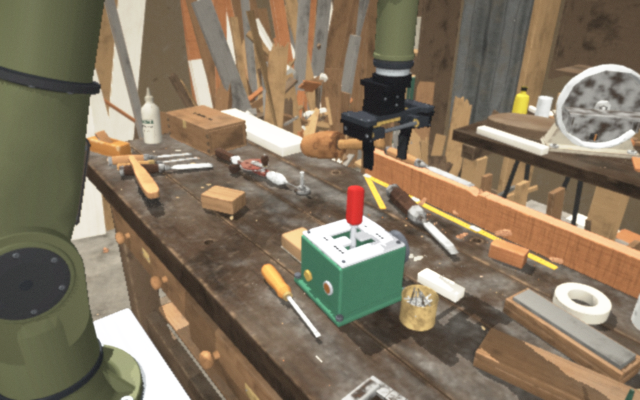

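View pics/side0.png

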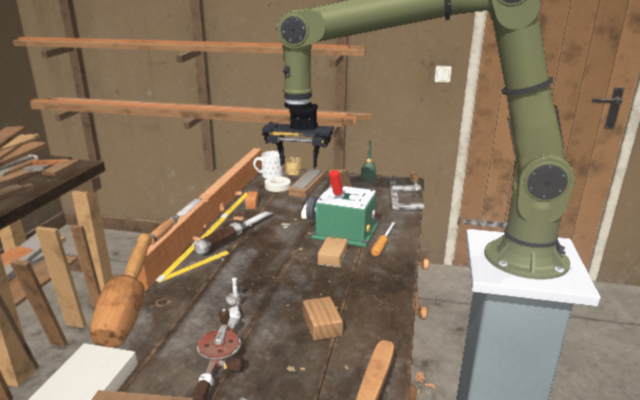

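```bash
cat > h.py <<'E'
from cell import env, imaging
import cv2,numpy as np
from scipy.spatial.transform import Rotation as R
def ray(n,uv,c=None):
    c=c or imaging.get_calibration(n); K=c['camera_matrix']
    d=np.array([(uv[0]-K[0,2])/K[0,0],-(uv[1]-K[1,2])/K[1,1],-1])
    return np.array(c['position']),R.from_euler('xyz',c['attitude'],degrees=True).apply(d)
def plane(n,uv,z,c=None):
    p,d=ray(n,uv,c); return p+d*(z-p[2])/d[2]
def tri(a,b):
    (p,d),(q,e)=a,b
    s=np.linalg.lstsq(np.c_[d,-e],q-p,rcond=None)[0]
    A,B=p+d*s[0],q+e*s[1]; return (A+B)/2,np.linalg.norm(A-B)
def red(im):
    h=cv2.cvtColor(im,cv2.COLOR_RGB2HSV); m=((h[...,0]<5)|(h[...,0]>174))&(h[...,1]>190)&(h[...,2]>90)
    n,l,s,c=cv2.connectedComponentsWithStats(m.astype(np.uint8)); i=1+np.argmax(s[1:,4]); return l==i,s[i],c[i]
E
python3 - <<'E'
from h import *
P={}
for n,(x,y) in dict(scene=(290,175),side=(300,160)).items():
    im=cv2.imread(f"pics/{n}0.png")
    m,s,c=red(im[...,::-1]); print(n,s,c); P[n]=ray(n,c)
    cv2.imwrite(f"pics/{n}c.png",cv2.resize(im[y:y+150 if n=="scene" else y+90,x:x+130 if n=="scene" else x+90],None,fx=4,fy=4,interpolation=cv2.INTER_CUBIC)) 
print(tri(P['scene'],P['side']))
a=cv2.imread("pics/scenec.png");b=cv2.imread("pics/sidec.png")
cv2.imwrite("pics/sidecc.png",b)
E
```

```text
scene [347 188  16  36 483] [354.62318841 205.31677019]
side [330 172   9  16  75] [334.36 179.4 ]
(array([ 0.54497331, -0.03004612,  0.17079295]), np.float64(0.008471129095366478))
```

View pics/scenec.png

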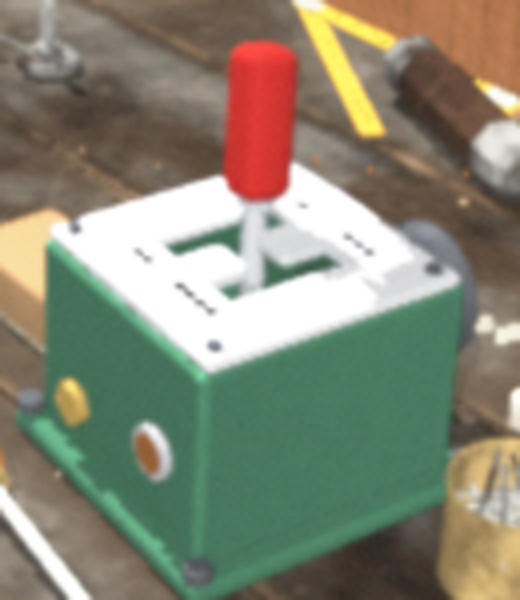

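Run:
```python
from h import *
f=lambda u,v:(290+u/4-.4,175+v/4-.4)
c=[plane("scene",f(*p),.12)[:2] for p in [(50,230),(206,376),(461,284)]]
print(c,np.linalg.norm(c[0]-c[1]),np.linalg.norm(c[2]-c[1]))
s=[plane("scene",f(*p),.12)[:2] for p in [(75,229),(215,346),(433,269)]]
print(s,np.linalg.norm(s[0]-s[1]),np.linalg.norm(s[2]-s[1]))
for q in (c,s):
    ctr=(q[0]+q[2])/2; yaw=np.arctan2(*(q[2]-q[1])[::-1]); yw2=np.arctan2(*(q[0]-q[1])[::-1])-np.pi/2
    print(ctr,yaw,yw2)
```

```text
[array([0.4501943 , 0.01649885]), array([ 0.42902797, -0.12189813]), array([ 0.57002808, -0.13845845])] 0.1400062063152491 0.14196928344096418
[array([0.46026635, 0.00990857]), array([ 0.44702193, -0.10717929]), array([ 0.56961144, -0.1214541 ])] 0.117834552831689 0.12341781874855506
[ 0.51011119 -0.0609798 ] -0.11691342729959073 -0.15176332671889292
[ 0.5149389  -0.05577277] -0.11592194205710991 -0.11263644470321066
```

Run:
```python
from h import *
c=imaging.get_calibration("wrist"); im=imaging.read_camera("wrist")
cv2.imwrite("pics/w0.png",im[...,::-1]); print(c['position'],c['attitude'])
```

```text
[0.64768843 0.07967205 0.38341133] [-1.68698355e+01  1.00458430e-01  1.65097203e-02]
```

View pics/w0.png

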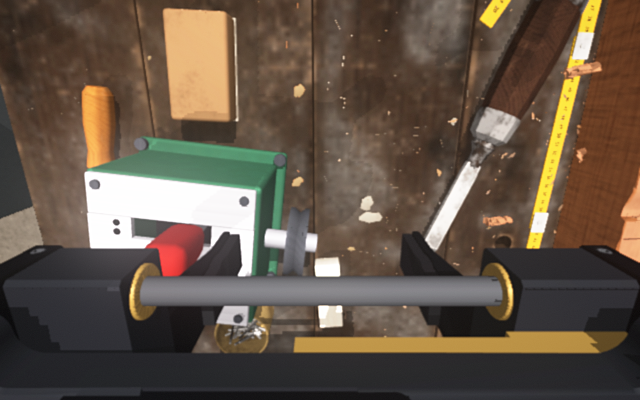

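```bash
cat >> h.py <<'E'
C=None
def G(p,ctr,yaw):
    c,s=np.cos(yaw),np.sin(yaw); d=np.array(p)[:2]-ctr; return np.array([c*d[0]+s*d[1],-s*d[0]+c*d[1]])
E
python3 - <<'E'
from h import *
s=[plane("wrist",p,.121)[:2] for p in [(95,184),(244.5,201),(238,318.5)]]
print(s,np.linalg.norm(s[0]-s[1]),np.linalg.norm(s[2]-s[1]))
ctr=(s[0]+s[2])/2; yaw=np.arctan2(*(s[1]-s[0])[::-1]); y2=np.arctan2(*(s[1]-s[2])[::-1])-np.pi/2
print(ctr,yaw,y2)
w=cv2.imread("pics/w0.png")[...,::-1]; sc=cv2.imread("pics/scene0.png")[...,::-1]; sd=cv2.imread("pics/side0.png")[...,::-1]
for n,im in (("wrist",w),("scene",sc),("side",sd)):
    h=cv2.cvtColor(im,cv2.COLOR_RGB2HSV); m=((h[...,0]<7)|(h[...,0]>172))&(h[...,1]>150)&(h[...,2]>60)
    k,l,st,c=cv2.connectedComponentsWithStats(m.astype(np.uint8)); i=1+np.argmax(st[1:,4]); print(n,st[i],c[i])
    yy,xx=np.where(l==i); t=(xx[yy<=yy.min()+1].mean(),yy.min()); b=(xx[yy>=yy.max()-1].mean(),yy.max()); print(t,b)
    if n!="wrist":
        for z in (.15,.17,.19): print(z,plane(n,c[i],z),G(plane(n,c[i],z),ctr,yaw))
E
```

```text
[array([0.45993017, 0.01002838]), array([ 0.58310549, -0.00470024]), array([ 0.56908721, -0.12150018])] 0.1240527778474695 0.11763816209522618
[ 0.51450869 -0.0557359 ] -0.11900944716368625 -0.11944819593887424
wrist [147 237  40  39 955] [170.78219895 256.30994764]
(np.float64(177.33333333333334), np.int64(237)) (np.float64(171.0), np.int64(275))
scene [346 185  18  40 613] [354.51060359 204.01631321]
(np.float64(354.5), np.int64(185)) (np.float64(353.75), np.int64(224))
0.15 [5.70111762e-01 3.72077453e-04 1.50000000e-01] [0.04854815 0.06231279]
0.17 [ 0.54259226 -0.02838046  0.17      ] [0.02463705 0.03049627]
0.19 [ 0.51507275 -0.057133    0.19      ] [ 0.00072595 -0.00132025]
side [329 170  13  25 236] [335.51271186 181.25847458]
(np.float64(334.2), np.int64(170)) (np.float64(337.3333333333333), np.int64(194))
0.15 [ 0.55254117 -0.07831513  0.15      ] [ 0.04044427 -0.01790397]
0.17 [ 0.54359192 -0.02639194  0.17      ] [0.02539354 0.03258942]
0.19 [0.53464267 0.02553125 0.19      ] [0.01034282 0.08308281]
```

```bash
python3 -m crank '[{"turn":0.06},{"turn":0.119},{"turn":0.119},{"turn":0.119},{"turn":0.119},{"turn":0.119},{"turn":0.119},{"turn":0.119}]' 0 10
```

```text
invalid input
```

```bash
python3 -m crank '[{"x":0,"y":0,"z":0,"turn":0.06},{"x":0,"y":0,"z":0,"turn":0.119},{"x":0,"y":0,"z":0,"turn":0.119},{"x":0,"y":0,"z":0,"turn":0.119},{"x":0,"y":0,"z":0,"turn":0.119},{"x":0,"y":0,"z":0,"turn":0.119},{"x":0,"y":0,"z":0,"turn":0.119},{"x":0,"y":0,"z":0,"turn":0.119}]' 0 10
```

```text
time_s: 1.15
tool_pos: [0.65, -0.0, 0.2416]
tool_rot: [180.0, 0.0, 83.2]
force: [-0.0, -0.1, 0.2]
grip_width: 0.0151
grasp_force: 0.0
```

```bash
python3 -m crank '[{"x":-0.02,"y":-0.01,"z":0.01,"turn":0},{"x":-0.039,"y":-0.027,"z":0.02,"turn":0},{"x":-0.039,"y":-0.027,"z":0.045,"turn":0},{"x":-0.039,"y":-0.027,"z":0.067,"turn":0},{"x":-0.039,"y":-0.027,"z":0.067,"turn":0}]'
python3 - <<'E'
from h import *
o=env.get_obs(); p=o['tool_pos']; print(p,G(p,[.5145,-.0557],-.119),o['grip_width'])
a=imaging.read_camera("wrist"); b=imaging.read_camera("side")
cv2.imwrite("pics/w1.png",np.hstack([a[150:400,20:420],cv2.resize(b[110:250,250:474],(400,250))])[...,::-1])
E
```

```text
time_s: 1.78
tool_pos: [0.6172, -0.0356, 0.1728]
tool_rot: [-179.8, 0.0, 83.2]
force: [0.9, 0.3, -0.2]
grip_width: 0.0006
grasp_force: 0.0
[ 0.61722978 -0.03555875  0.1727518 ] [0.0996121  0.03219482] 0.0005563711906384922
```

View pics/w1.png

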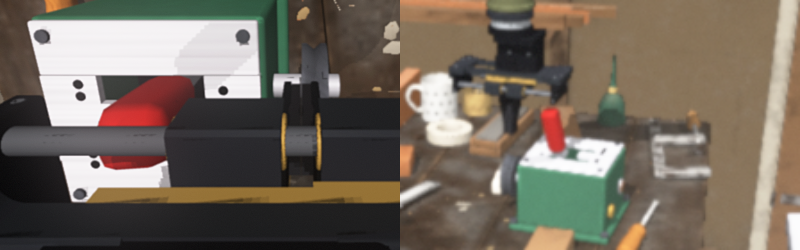

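```bash
python3 -m crank '[{"x":0,"y":-0.015,"z":0,"turn":0},{"x":0,"y":-0.03,"z":0,"turn":0},{"x":0,"y":-0.038,"z":0,"turn":0},{"x":0,"y":-0.042,"z":0,"turn":0},{"x":0,"y":-0.046,"z":0,"turn":0},{"x":0,"y":-0.050,"z":0,"turn":0},{"x":0,"y":-0.054,"z":0,"turn":0},{"x":0,"y":-0.058,"z":0,"turn":0},{"x":0,"y":-0.061,"z":0,"turn":0},{"x":0,"y":-0.064,"z":0,"turn":0},{"x":0,"y":-0.067,"z":0,"turn":0},{"x":0,"y":-0.067,"z":0,"turn":0}]'
cat >> h.py <<'E'
def look():
    o=env.get_obs(); p=o['tool_pos']; print(p,"tcp g",G(p,[.5145,-.0557],-.119),o['force'])
    r=[]
    for n in ("scene","side"):
        im=imaging.read_camera(n); h=cv2.cvtColor(im,cv2.COLOR_RGB2HSV); m=((h[...,0]<7)|(h[...,0]>172))&(h[...,1]>150)&(h[...,2]>60)
        k,l,st,c=cv2.connectedComponentsWithStats(m.astype(np.uint8)); i=1+np.argmax(st[1:,4]); print(n,st[i],c[i]); r.append(ray(n,c[i]))
    q,e=tri(*r); print("handle",q,"g",G(q,[.5145,-.0557],-.119),"gap",e)
E
python3 -c "from h import *;look()"
```

```text
time_s: 3.38
tool_pos: [0.5517, -0.0275, 0.1745]
tool_rot: [-180.0, 0.0, 83.2]
force: [0.6, 0.4, 1.8]
grip_width: 0.0006
grasp_force: 0.8
[ 0.5517256  -0.02754796  0.17448431] tcp g [0.03362014 0.03237234] [0.59358137 0.40128224 1.78963554]
scene [337 187  18  40 625] [345.504  205.7616]
side [337 171  11  24 231] [342.46753247 181.93939394]
handle [ 0.5229038 -0.0243289  0.1705724] g [0.00462001 0.03214693] gap 0.0003421340109538562
```

```bash
python3 -m crank '[{"x":0,"y":-0.002,"z":0,"turn":0},{"x":0,"y":-0.0045,"z":0,"turn":0},{"x":0,"y":-0.0045,"z":0,"turn":0}]'
python3 -c "from h import *;look()"
python3 -m crank '[{"x":0,"y":0.012,"z":0,"turn":0},{"x":0,"y":0.024,"z":0,"turn":0},{"x":0.02,"y":0.03,"z":0,"turn":0},{"x":0.04,"y":0.03,"z":0,"turn":0},{"x":0.063,"y":0.03,"z":0,"turn":0},{"x":0.063,"y":0.01,"z":0,"turn":0},{"x":0.063,"y":-0.010,"z":0,"turn":0},{"x":0.063,"y":-0.030,"z":0,"turn":0},{"x":0.063,"y":-0.030,"z":0,"turn":0}]'
python3 - <<'E'
from h import *
look()
a=imaging.read_camera("scene"); b=imaging.read_camera("side")
cv2.imwrite("pics/w2.png",np.hstack([cv2.resize(a[165:305,260:460],(400,280)),cv2.resize(b[110:250,250:450],(400,280))])[...,::-1])
E
```

```text
time_s: 3.85
tool_pos: [0.5474, -0.027, 0.1746]
tool_rot: [180.0, 0.0, 83.2]
force: [0.9, 1.1, 1.4]
grip_width: 0.0005
grasp_force: 0.9
[ 0.54742562 -0.02701548  0.17463395] tcp g [0.02928735 0.03239057] [0.94654731 1.07211542 1.366772  ]
scene [335 188  19  39 622] [344.01607717 206.09003215]
side [338 171  11  24 225] [343.51555556 182.08888889]
handle [ 0.51971704 -0.02367877  0.17061333] g [0.00137861 0.03241414] gap 0.0003108491395530125
time_s: 5.08
tool_pos: [0.5242, 0.0412, 0.1747]
tool_rot: [-180.0, -0.0, 83.4]
force: [-0.4, 0.2, -0.1]
grip_width: 0.0003
grasp_force: 0.0
[0.52421353 0.04115739 0.17467666] tcp g [-0.00185401  0.09732558] [-0.38814848  0.18840437 -0.08202678]
scene [335 188  18  39 601] [343.7437604  206.53577371]
side [343 176   6  19  92] [345.76086957 185.98913043]
handle [ 0.51642119 -0.02101908  0.1646362 ] g [-0.00220969  0.03466373] gap 0.012127990347111539
```

View pics/w2.png

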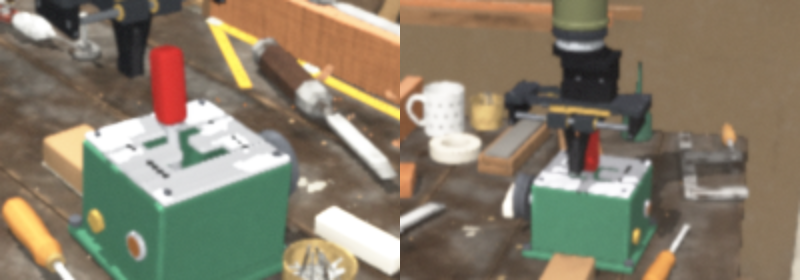

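```bash
python3 -m crank '[{"x":-0.015,"y":0,"z":0,"turn":0},{"x":-0.03,"y":0,"z":0,"turn":0},{"x":-0.035,"y":0,"z":0,"turn":0},{"x":-0.04,"y":0,"z":0,"turn":0},{"x":-0.045,"y":0,"z":0,"turn":0},{"x":-0.05,"y":0,"z":0,"turn":0},{"x":-0.055,"y":0,"z":0,"turn":0},{"x":-0.06,"y":0,"z":0,"turn":0},{"x":-0.065,"y":0,"z":0,"turn":0},{"x":-0.07,"y":0,"z":0,"turn":0},{"x":-0.07,"y":0,"z":0,"turn":0}]'
python3 -c "from h import *;look()"
```

```text
time_s: 6.65
tool_pos: [0.5167, -0.0314, 0.1744]
tool_rot: [-180.0, 0.0, 83.1]
force: [0.4, 0.4, 0.1]
grip_width: 0.0008
grasp_force: 0.0
[ 0.51671915 -0.03142518  0.17439045] tcp g [-0.00067844  0.0243666 ] [0.38256099 0.38442638 0.11260138]
scene [345 192  19  41 627] [353.72408293 211.33652313]
side [344 174   8  16  36] [349.58333333 183.33333333]
handle [ 0.51207807 -0.05050991  0.16502863] g [-0.00302097  0.00486585] gap 0.019065325002529093
```

```bash
python3 -m crank '[{"x":-0.005,"y":0,"z":0,"turn":0},{"x":-0.010,"y":0,"z":0,"turn":0},{"x":-0.014,"y":0,"z":0,"turn":0},{"x":-0.018,"y":0,"z":0,"turn":0},{"x":-0.021,"y":0,"z":0,"turn":0},{"x":-0.024,"y":0,"z":0,"turn":0},{"x":-0.027,"y":0,"z":0,"turn":0},{"x":-0.027,"y":0,"z":0,"turn":0}]'
python3 - <<'E'
from h import *
look()
im=imaging.read_camera("scene"); _,s,c=red(im)
for z in (.165,.168,.171): print(G(plane("scene",c,z),[.5145,-.0557],-.119))
E
```

```text
time_s: 7.75
tool_pos: [0.5135, -0.0578, 0.1743]
tool_rot: [-180.0, 0.0, 83.2]
force: [-0.4, 0.4, -1.0]
grip_width: 0.0004
grasp_force: 0.3
[ 0.51353093 -0.05777778  0.17428208] tcp g [-0.00071555 -0.00217814] [-0.35885596  0.40533339 -1.03194423]
scene [353 201  23  39 634] [363.27760252 219.60410095]
side [345 168  10  20  54] [351.90740741 180.        ]
handle [ 0.50878833 -0.08127205  0.163248  ] g [-0.00263538 -0.02606928] gap 0.016097552412303155
[ 0.00668091 -0.02241691]
[ 0.00326828 -0.02674715]
[-0.00014435 -0.03107739]
```

```bash
python3 -m crank '[{"x":-0.002,"y":0,"z":0,"turn":0},{"x":-0.004,"y":0,"z":0,"turn":0},{"x":-0.004,"y":0,"z":0,"turn":0}]'; python3 -m crank '[{"x":-0.001,"y":0,"z":0,"turn":0},{"x":-0.002,"y":0,"z":0,"turn":0},{"x":-0.002,"y":0,"z":0,"turn":0}]'
```

```text
time_s: 8.28
tool_pos: [0.5132, -0.061, 0.1744]
tool_rot: [-180.0, -0.0, 83.2]
force: [0.6, 2.4, -1.9]
grip_width: 0.0006
grasp_force: 1.0
time_s: 8.65
tool_pos: [0.5131, -0.0621, 0.1744]
tool_rot: [-180.0, -0.1, 83.2]
force: [0.3, 4.5, -2.1]
grip_width: 0.0007
grasp_force: 2.2
```

```bash
python3 -m crank '[{"x":0.012,"y":0,"z":0,"turn":0},{"x":0.03,"y":0,"z":0,"turn":0},{"x":0.03,"y":-0.02,"z":0,"turn":0},{"x":0.03,"y":-0.045,"z":0,"turn":0},{"x":0.03,"y":-0.065,"z":0,"turn":0},{"x":0.01,"y":-0.065,"z":0,"turn":0},{"x":-0.01,"y":-0.065,"z":0,"turn":0},{"x":-0.024,"y":-0.065,"z":0,"turn":0},{"x":-0.024,"y":-0.065,"z":0,"turn":0}]'
python3 - <<'E'
from h import *
look()
a=imaging.read_camera("scene"); b=imaging.read_camera("side")
cv2.imwrite("pics/w3.png",np.hstack([cv2.resize(a[165:305,260:460],(400,280)),cv2.resize(b[110:250,250:450],(400,280))])[...,::-1])
E
```

```text
time_s: 9.78
tool_pos: [0.4457, -0.0798, 0.1747]
tool_rot: [180.0, 0.0, 83.1]
force: [-0.5, -0.2, 0.2]
grip_width: 0.0005
grasp_force: 0.0
[ 0.44571973 -0.07984978  0.17469976] tcp g [-0.0654268  -0.03214453] [-0.45673457 -0.1949528   0.15128181]
scene [354 202  23  39 602] [364.70431894 221.07807309]
side [345 164  11  24 221] [349.85067873 175.3800905 ]
handle [ 0.51151836 -0.08882188  0.16896731] g [ 0.00097166 -0.03324161] gap 0.0011962049023563728
```

View pics/w3.png

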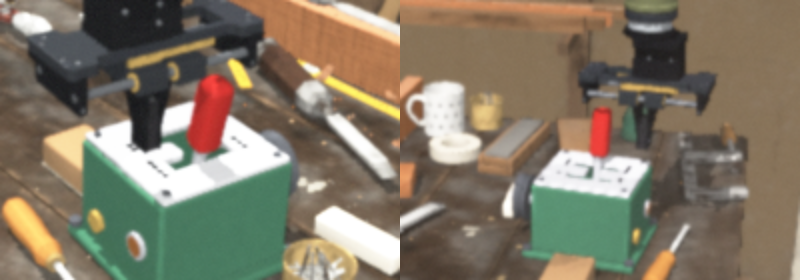

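The lever (handle centre near pixels (365,221) scene and (350,175) side) is at the right-hand end of the crossway, and the finger is on its near side. Next I push it away.

```bash
python3 -m crank '[{"x":0,"y":0.015,"z":0,"turn":0},{"x":0,"y":0.03,"z":0,"turn":0},{"x":0,"y":0.035,"z":0,"turn":0},{"x":0,"y":0.04,"z":0,"turn":0},{"x":0,"y":0.045,"z":0,"turn":0},{"x":0,"y":0.05,"z":0,"turn":0},{"x":0,"y":0.055,"z":0,"turn":0},{"x":0,"y":0.059,"z":0,"turn":0},{"x":0,"y":0.063,"z":0,"turn":0},{"x":0,"y":0.063,"z":0,"turn":0}]'; python3 -m crank '[{"x":0,"y":0.002,"z":0,"turn":0},{"x":0,"y":0.004,"z":0,"turn":0},{"x":0,"y":0.004,"z":0,"turn":0}]'
python3 -c "from h import *;look()"
```

```text
time_s: 11.22
tool_pos: [0.5083, -0.0868, 0.1744]
tool_rot: [-180.0, 0.0, 83.2]
force: [-1.0, 0.3, 0.9]
grip_width: 0.0002
grasp_force: 0.6
time_s: 11.6
tool_pos: [0.5121, -0.0872, 0.1743]
tool_rot: [-180.0, -0.0, 83.2]
force: [-2.1, 1.6, -0.5]
grip_width: 0.0005
grasp_force: 0.8
[ 0.51207589 -0.08722768  0.1743369 ] tcp g [ 0.00133598 -0.0315925 ] [-2.0931547   1.56571296 -0.51811781]
scene [364 201  25  38 468] [377.44230769 218.68162393]
side [337 163  11  25 207] [341.70531401 175.22222222]
handle [ 0.53779252 -0.09400069  0.16637621] g [ 0.02767483 -0.03526455] gap 0.0034038948906342345
```

```bash
python3 -m crank '[{"x":0,"y":0.002,"z":0,"turn":0},{"x":0,"y":0.004,"z":0,"turn":0},{"x":0,"y":0.004,"z":0,"turn":0}]'; python3 -m crank '[{"x":0,"y":0.001,"z":0,"turn":0},{"x":0,"y":0.002,"z":0,"turn":0},{"x":0,"y":0.002,"z":0,"turn":0}]'; python3 -m crank '[{"x":0,"y":0.001,"z":0,"turn":0},{"x":0,"y":0.002,"z":0,"turn":0},{"x":0,"y":0.002,"z":0,"turn":0}]'
python3 -c "from h import *;look()"
```

```text
time_s: 12.08
tool_pos: [0.5163, -0.0878, 0.1745]
tool_rot: [180.0, 0.0, 83.2]
force: [-1.4, 0.3, -0.1]
grip_width: 0.0003
grasp_force: 0.7
time_s: 12.45
tool_pos: [0.5182, -0.0881, 0.1746]
tool_rot: [180.0, 0.0, 83.2]
force: [-1.6, 0.4, -0.6]
grip_width: 0.0002
grasp_force: 0.8
time_s: 12.82
tool_pos: [0.5203, -0.0883, 0.1746]
tool_rot: [180.0, 0.0, 83.2]
force: [-1.9, 0.5, -0.9]
grip_width: 0.0006
grasp_force: 0.8
[ 0.52025035 -0.08830916  0.17460431] tcp g [ 0.00958102 -0.03169586] [-1.87403008  0.53864646 -0.93537388]
scene [367 200  27  38 486] [381.08847737 217.84773663]
side [334 164  11  24 205] [338.89268293 175.16097561]
handle [ 0.5465152  -0.09478708  0.16556183] g [ 0.03642918 -0.03500983] gap 0.0033612642562993633
```

```bash
for i in 1 2; do :; done; python3 -m crank '[{"x":0,"y":0.001,"z":0,"turn":0},{"x":0,"y":0.002,"z":0,"turn":0},{"x":0,"y":0.002,"z":0,"turn":0}]'; python3 -m crank '[{"x":0,"y":0.001,"z":0,"turn":0},{"x":0,"y":0.002,"z":0,"turn":0},{"x":0,"y":0.002,"z":0,"turn":0}]'
```

```text
time_s: 13.3
tool_pos: [0.5222, -0.0885, 0.1746]
tool_rot: [180.0, 0.0, 83.2]
force: [-0.7, 0.1, -0.8]
grip_width: 0.0003
grasp_force: 0.8
time_s: 13.68
tool_pos: [0.5242, -0.0887, 0.1746]
tool_rot: [180.0, 0.0, 83.2]
force: [-2.6, 0.1, -1.6]
grip_width: 0.0008
grasp_force: 0.7
```

```bash
python3 -m crank '[{"x":0,"y":0.001,"z":0,"turn":0},{"x":0,"y":0.002,"z":0,"turn":0},{"x":0,"y":0.002,"z":0,"turn":0}]'; python3 -m crank '[{"x":0,"y":0.001,"z":0,"turn":0},{"x":0,"y":0.002,"z":0,"turn":0},{"x":0,"y":0.002,"z":0,"turn":0}]'
python3 -c "from h import *;look()"
```

```text
time_s: 14.05
tool_pos: [0.5257, -0.0889, 0.1744]
tool_rot: [-179.9, 0.0, 83.2]
force: [-3.2, 0.5, -0.5]
grip_width: 0.0005
grasp_force: 1.6
time_s: 14.42
tool_pos: [0.527, -0.089, 0.1742]
tool_rot: [-179.8, -0.0, 83.2]
force: [-5.9, 1.5, 0.4]
grip_width: 0.0001
grasp_force: 2.9
[ 0.52703041 -0.08897838  0.1741953 ] tcp g [ 0.01639258 -0.03155543] [-5.88537586  1.49152631  0.37987496]
scene [368 200  28  38 476] [383.21848739 217.78991597]
side [332 164  12  24 201] [337.1840796  175.46268657]
handle [ 0.55181546 -0.0951532   0.16405148] g [ 0.04173542 -0.03474411] gap 0.0034261956496283888
```

The force is rising against the stop. One more gentle nudge, then I retreat and check.

```bash
python3 -m crank '[{"x":0,"y":0.001,"z":0,"turn":0},{"x":0,"y":0.002,"z":0,"turn":0},{"x":0,"y":0.002,"z":0,"turn":0}]'; python3 -m crank '[{"x":0,"y":-0.015,"z":0,"turn":0},{"x":0,"y":-0.05,"z":0,"turn":0},{"x":0,"y":-0.08,"z":0,"turn":0},{"x":0,"y":-0.08,"z":-0.04,"turn":0},{"x":0,"y":-0.08,"z":-0.08,"turn":0},{"x":0,"y":-0.08,"z":-0.12,"turn":0},{"x":0,"y":-0.08,"z":-0.12,"turn":0}]'
python3 - <<'E'
from h import *
look()
a=imaging.read_camera("scene"); b=imaging.read_camera("side")
cv2.imwrite("pics/w4.png",np.hstack([cv2.resize(a[165:305,260:460],(400,280)),cv2.resize(b[110:250,250:450],(400,280))])[...,::-1])
E
```

```text
time_s: 14.9
tool_pos: [0.5282, -0.0891, 0.174]
tool_rot: [-179.7, -0.0, 83.2]
force: [-8.2, 1.4, 1.7]
grip_width: 0.0004
grasp_force: 4.1
time_s: 15.78
tool_pos: [0.4532, -0.0803, 0.299]
tool_rot: [179.4, -0.0, 83.2]
force: [0.8, -0.1, -0.3]
grip_width: 0.0008
grasp_force: 0.0
[ 0.45317646 -0.08029633  0.29895273] tcp g [-0.05796979 -0.03170267] [ 0.79162384 -0.06706733 -0.26970778]
scene [368 200  28  38 640] [381.128125  217.6203125]
side [332 163  12  25 229] [337.60262009 174.87336245]
handle [ 0.54936395 -0.09328419  0.1656466 ] g [ 0.03907936 -0.03317937] gap 0.0006304732038829751
```

View pics/w4.png

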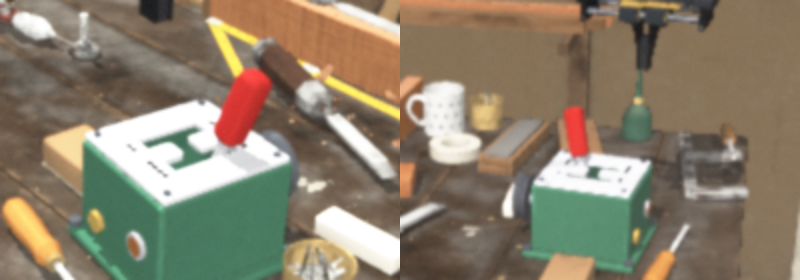

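The lever leans fully far-right. The handle measures (0.039, -0.033) from gate_mid against an expected (0.0376, -0.033), and the arm is clear.

```bash
python3 -c "from cell import env;print(env.sign_off())"
```

```text
the job is handed in; nothing more can be done
None
```

The gearbox is in third gear: the lever is against its stop in the far right slot, pushed only with the outside of the closed fingers. The last wrist force I read was about 8 N, at 15.8 s the arm was clear and touching nothing, and I handed the job in.

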